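# Set the sliding stop of a die gauge and push a die up to it

## Robot

A 6-joint arm with a two-finger parallel gripper is mounted at the origin on the work surface. World frame = base frame: x ahead of the robot, y to its left, z up, the work surface at z = 0. Lengths are in m, angles in rad, forces in N, time in s.
With the tool pointing down it reaches from about 0.3 to 0.875 m from the base axis. Payload 6.4 kg.
Tool frame: the origin (TCP) lies midway between the tips of the shut fingers; the grasp point (between the pads) lies 19 mm behind it; x points along the fingers, y is the direction in which the jaws open and shut, and the axes are right-handed (so a half turn about x gives the same grasp; the last joint's range is limited). The gripper opens to 85 mm and grips with 20 to 120 N. Pads are 22 mm wide; open, the fingers measure 114 mm over their backs; the gripper's body (76 mm by 85 mm) begins 54 mm behind the grasp point. The pads swing forward as they close: fully open they stand 13 mm farther back than shut.
Start: joints at [-1.549, 0.181, 1.607, -0, 1.354, -0.206], TCP at [0.13, -0.56, 0.231] pointing down, gripper open.
Joint ranges: [-2.99, 2.99], [-0.89, 2.07], [0.3, 2.58], [-1.14, 4.28], [0, 2.63], [-3.12, 3.12]. Speed limits (rad/s): [2.57, 2.57, 3.01, 3.14, 3.14, 3.14].

## Interface

Orientations are given as a unit quaternion [w, x, y, z].
In Python, from bench import ctrl gives the robot as it stands.
- The arm moves only by the tool step_arm, never from a script. Its argument "motion" is a list of rows, each a list of 7 numbers: the shift along the tool's x, y, z in mm, then the turn, a rotation vector about the tool's x, y, z in degrees, then the closure in counts, from 0 (fully open) to 255 (shut). In form: [[tx, ty, tz, rx, ry, rz, hand], ...]. A call has 1 to 10 rows; each row is the pose to reach, as a shift and turn from the pose commanded when the call began, along the tool's axes at that moment; what a row does not reach only later rows make up. A row lasts 1/8 s, in which the tool goes at most 62.5 mm and 10.7 degrees, less where a joint would pass 70% of its speed; a pose out of reach is approached as far as the arm can. A call with a gripper value outside its range is refused whole. The fingers move at their own pace and stop on an object; the grip force is fixed at half the most. Time passes only in rows, so rows that repeat a pose let the fingers close. It gives the time, the measured TCP pose, the force and the opening at its end, in the units of the state.
- ctrl.get_obs(): the state, without advancing time (a new reading comes with each control period).
- ctrl.camera(name): name is "scene" or "top"; returns (picture, depth): 480x640x3 uint8, red, green, blue; 480x640 float32, m along the optical axis (not along the pixel's ray), 0 where there is no reading.
- ctrl.camera_info(name): a dict with "fx", "fy", "cx", "cy" (pixels), "T" (4x4, takes a point from camera to world coordinates). Camera axes: x right, y down, z forward; pixel columns grow to the right and rows downward; lengths in m; the calibration is good to about 2 mm. A picture is of the moment at which its call begins. camera_info takes no time and is no camera call.
- ctrl.hand_in(): hands the job in, once; it reports no verdict.
The state is a dict: "time_s": time; "q": joint angles; "dq": joint speeds; "joint_efforts": joint torques, N m; "eef_pos": TCP position; "eef_rot": TCP orientation; "wrist_force": force on the tool from outside, world axes, zero at the start; "torque": the same for the moment, N m; "opening": opening from 0.0 (shut) to 1.0 (fully open).
Only numpy, scipy, OpenCV 4.12 (cv2) and the standard library are available. Lean on these libraries where they do the work, as an engineer would, in place of code of your own. Each camera call takes 0.05 s, during which the arm holds its last target. There are 200 camera calls.

## Task

With the fingertips, push the sliding stop along its rail until the spring plunger has clicked through the first notch block and dropped into the middle one of the three. Then push the round steel die lying in the channel on the other side up against the stop, gently enough that the stop stays in that notch. Only push: do not lift or tip the die, do not pull up the plunger, and leave the other pieces on the bench where they are.

Things in the scene. Friction and masses are not known exactly. Their poses are not given: they have to be found in the camera images.
- gauge: Fixed dark steel base plate, 245 (x) by 460 (y) by 20 mm (all numbers here in mm). Origin at bench height under the channel's middle; z up, y along channel and rail. Channel at x=0: floor z=20, between fences 8 mm high and thick, 66 mm apart inside, ends open. Steel rail at x=62 to 80, top z=46, with a grey clamp 54 high at each end. Notch blocks stand at x=115. Near side, x=-110 to -41: punch and ring.
- stop (a joint): Travel of the sliding stop along gauge +y, 0 to 0.24 m; at 0 its plate's middle is at gauge y=-165 mm. Starts at 0 to 0.03, before all notches. Cannot lift. Slides with 1.5 N; 9 to 13 N takes the plunger over a pin, then the stop jumps a few mm into the notch by itself and the push falls to about nothing. Seated, it holds against 9 to 10 N either way; pushed harder, it leaves the notch.
- stop_back (a point): Middle of the stop plate's -y face, the face to push; 50 mm above the bench. The aluminium plate stands across the channel: x -33 to 33, 12 mm thick in y, from z=30 to 70 mm above the bench. The carriage on the rail (x 48 to 94, 44 mm long in y, top z=76) is one piece with it. Axes as the gauge's.
- stop_face (a point): Point on the middle of the opposite (+y) face of the stop plate, 32 mm above the bench (12 mm above the channel floor), where the die comes to rest. 12 mm in +y from the pushed face. Axes as the gauge's.
- plunger (a joint): Lift of the stop's spring plunger in m: 0 when down (between notches and in a notch), about 0.005 while riding over a pin, at most 0.010. A vertical 10 mm steel pin with round tip and a black knob 20 mm wide (top 93 mm above the bench), in the stop's housing at gauge x=115 mm, level in y with the middle of the stop plate.
- plunger_tip (a point): Lowest point of the plunger's round tip (radius 5 mm), 29 mm above the bench when down.
- notch_a: First notch block, nearest the stop at the start: brass, 20 by 30 (y) by 8 mm, on the base plate, with two steel cross pins 8 mm thick, 8 mm either side of its middle in y, top 14 mm above the plate. The notch is the gap between the pins. Origin: middle of its underside, 20 mm above the bench. Axes as the gauge's.
- notch_b: Middle notch block, the one to use; made like the first. The stop is seated when the plunger tip is down between its pins, that is when the plate's middle and this origin have the same y in the gauge's axes. It lies some 45 to 90 mm past the first in y.
- notch_c: Third notch block, made like the others, some 40 to 85 mm past the middle one.
- die: Loose round steel die, 60 mm in diameter, 24 mm high, about 0.5 kg, with a dark slot drawn on its top; lies flat in the channel at gauge y = 115 to 155 mm, beyond all notches. Origin: centre of its underside (20 mm above the bench), z up. Against the stop, its origin is 30 mm in gauge +y from the stop's face. Slides with 2 to 5 N.
- punch: Bystander: loose small stepped steel punch, 26 mm wide, 34 mm high, on the near side of the base plate. Origin: centre of the underside.
- ring: Bystander: loose steel ring, 48 mm across, 12 mm high, on the near side of the base plate. Origin: centre of the underside.
- hub_die: Bystander: loose stepped die 68 mm across, 40 mm high, on the bench off the gauge's -y end. Origin: centre of the underside.
- stack_low: Bystander: lower of two stacked dies, 72 mm across, 18 mm high, on the bench off the gauge's +y end. Origin: centre of the underside.
- stack_top: Bystander: upper of the two stacked dies, 64 mm across, 18 mm high. Origin: centre of the underside.
- wrench: Bystander: wrench 170 mm long lying on the bench beyond the gauge. Origin: middle, underside.
- small_die: Bystander: loose die 44 mm across, 22 mm high, on the bench beyond the gauge. Origin: centre of the underside.
Things that resemble listed ones, but are neither listed nor needed, are in the scene too. What is shaped like the die but blue or red is not meant.

How it is judged:
By the outcome, as a careful person would: the job done as asked, in the order asked, and still so for the second after the job is handed in, with the robot touching nothing.
It also fails if it takes over 61 s, if anything falls off the work surface, if the arm or the gripper's body presses on something with over 40 N, if the wrist force passes 120 N, or if a joint passes its speed limit or range.

## Working session

There is one attempt and no reset: what is moved stays moved. The work goes in short steps, Python scripts to look and compute and a tool call to move; the robot and the scene stay as the last step left them, time stands still between calls to the robot, and variables do not carry over. Pictures are saved under pics/ and viewed, about 8 in all and at most 12, crops included, and the job is handed in when it is done.

Besides the shell and the picture viewer there is one more tool, called after "Request:" as a command line: name --pt "numbers of a row" for each row, then --argument value for the rest. step_arm: Moves the arm, as the interface text tells. Its arguments: {"type":"object","properties":{"motion":{"type":"array","items":{"type":"array","items":{"type":"number"}}}},"required":["motion"]}

```bash
mkdir -p pics; cat > h.py <<'E'
from bench import ctrl
import numpy as np, cv2
from scipy.spatial.transform import Rotation as R
def snap(n,f):
    p,d=ctrl.camera(n); cv2.imwrite(f'pics/{f}.png',p[:,:,::-1]); np.save(f'pics/{f}.npy',d); return p,d
def cloud(n,d):
    i=ctrl.camera_info(n); v,u=np.mgrid[:480,:640]
    P=np.stack([(u-i['cx'])/i['fx']*d,(v-i['cy'])/i['fy']*d,d,np.ones_like(d)],-1)
    return (P@np.array(i['T']).T)[...,:3]
def onplane(n,u,v,z):
    i=ctrl.camera_info(n);T=np.array(i['T']);r=T[:3,:3]@np.array([(u-i['cx'])/i['fx'],(v-i['cy'])/i['fy'],1]);o=T[:3,3]
    return o+r*(z-o[2])/r[2]
E
python3 - <<'E'
from h import *
for n in('scene','top'):
    snap(n,n+'0'); i=ctrl.camera_info(n); print(n,i['fx'],np.round(i['T'],3).tolist())
o=ctrl.get_obs();print(o['eef_pos'],o['eef_rot'],o['time_s'])
E
```

```text
scene 584.808456047866 [[0.271, 0.581, -0.767, 1.43], [0.963, -0.167, 0.213, -0.239], [-0.005, -0.796, -0.605, 0.766], [0.0, 0.0, 0.0, 1.0]]
top 475.1540321996941 [[0.011, -0.986, 0.164, 0.353], [-1.0, -0.014, -0.022, 0.041], [0.024, -0.164, -0.986, 1.193], [0.0, 0.0, 0.0, 1.0]]
[ 0.12987405 -0.55965216  0.23047462] [ 0.0798238   0.70258145  0.08092057 -0.7024666 ] 0.1
```

View pics/top0.png

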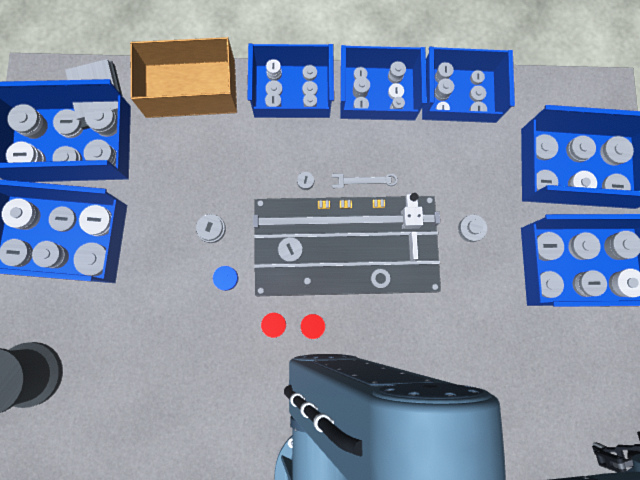

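View pics/scene0.png

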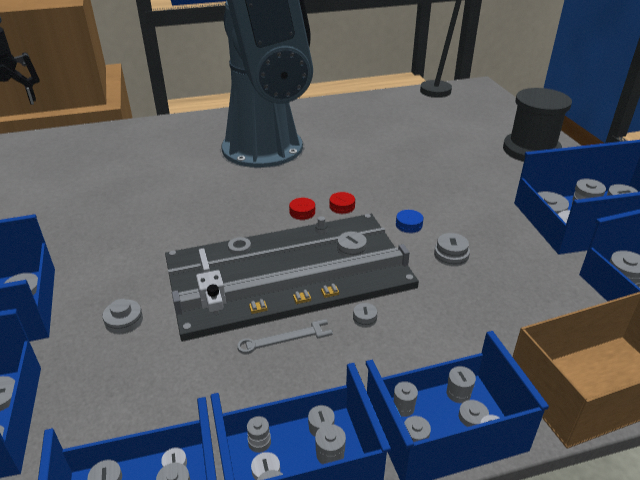

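The stop plate is at top (415,246) and its carriage at (413,211). The notches run a (378,203), b (345,203), c (323,203). Things that could be taken for the die:
- The disc in the channel, (290,249)
- Blue disc, (225,278)
- Red discs, (273,325) and (313,326)
- Stack, (210,228)
- Hub die, (473,228)
- Small die, (306,180)
- Bin dies

I choose (290,249): steel, slotted and in the channel.

```bash
python3 - <<'E'
from h import *
p=cv2.imread('pics/top0.png')[185:305,245:445]; cv2.imwrite('pics/c1.png',cv2.resize(p,(800,480),interpolation=cv2.INTER_CUBIC))
E
```

```text
(no output)
```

View pics/c1.png

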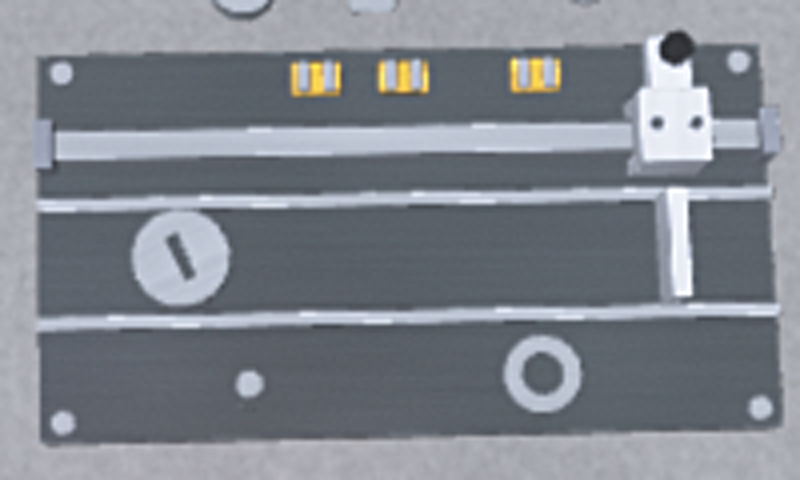

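```bash
cat >> h.py <<'E'
def c1(x,y,z): return onplane('top',(x+.5)/4-.5+245,(y+.5)/4-.5+185,z)
E
python3 - <<'E'
from h import *
C=[c1(*q,.02) for q in[(38,57),(757,45),(781,427),(42,445)]]
# tl=+x+y, tr=+x-y, br=-x-y, bl=-x+y
ay=(C[0]-C[1]+C[3]-C[2])[:2]; ang=np.arctan2(-ay[0],ay[1]); print('yaw',np.degrees(ang),[np.linalg.norm(C[i]-C[(i+1)%4]) for i in range(4)])
# fences: inner edges for yaw too
for l in ([(40,206),(770,191)],[(40,325),(776,309)],[(55,145),(755,133)]):
    a,b=[c1(*q,.028 if l[0][1]!=145 else .046) for q in l]; print('line yaw',np.degrees(np.arctan2(-(a-b)[0],(a-b)[1])),a,b)
ey=np.array([-np.sin(ang),np.cos(ang)]);ex=np.array([ey[1],-ey[0]])
# plate x range: -110..? width 245; y centre at 0
ctr=np.mean(C,0)[:2];print('ctr',ctr)
for n,q in dict(a=(536,72,.034),b=(404,74,.034),c=(316,77,.034),plate=(680,243,.07),die=(180,257,.044),knob=(677,47,.093),ring=(542,374,.032),punch=(250,384,.054),f1=(405,199,.028),f2=(408,317,.028)).items():
    w=c1(*q)[:2];print(n,w.round(4),'gauge-ctr',np.round([(w-ctr)@ex,(w-ctr)@ey],4))
d=np.load('pics/top0.npy');P=cloud('top',d)
m=(P[...,2]>.055)&(P[...,2]<.08)&(abs(P[...,1]+.16)<.05)&(P[...,0]>.38)&(P[...,0]<.62)
Q=P[m];print(len(Q));
g=(Q[:,:2]-ctr)@np.c_[ex,ey]
s=(abs(Q[:,2]-.07)<.004)&(g[:,0]<g[:,0].max()-.06)
print(g[s].min(0),g[s].max(0),np.median(g[s],0),np.median(Q[s],0))
E
```

```text
yaw 2.0151114040478793 [np.float64(0.4585694425869626), np.float64(0.24361921105355283), np.float64(0.4559465084676957), np.float64(0.24458289472945993)]
line yaw 2.0556744990932234 [0.55957355 0.17372523 0.028     ] [ 0.57595027 -0.28253108  0.028     ]
line yaw 2.0247951944244287 [0.48533478 0.17130737 0.028     ] [ 0.50143196 -0.28400609  0.028     ]
line yaw 1.9074806741201047 [0.59457807 0.16372385 0.046     ] [ 0.60899888 -0.26927992  0.046     ]
ctr [ 0.54264249 -0.05468901]
a [ 0.6487 -0.1351] gauge-ctr [ 0.1032 -0.0841]
b [ 0.646 -0.052] gauge-ctr [ 0.1034 -0.0009]
c [0.6432 0.0033] gauge-ctr [0.1025 0.0544]
plate [ 0.5352 -0.2154] gauge-ctr [-0.013  -0.1604]
die [0.5264 0.0857] gauge-ctr [-0.0113  0.1408]
knob [ 0.6505 -0.2111] gauge-ctr [ 0.1023 -0.1601]
ring [ 0.4588 -0.1372] gauge-ctr [-0.0867 -0.0795]
punch [0.4485 0.0418] gauge-ctr [-0.0907  0.0997]
f1 [ 0.5674 -0.0532] gauge-ctr [0.0248 0.0006]
f2 [ 0.4933 -0.0551] gauge-ctr [-0.0493  0.0013]
167
[-0.01667911 -0.15543278] [ 0.01003465 -0.15409635] [-0.00232561 -0.15499774] [ 0.54575276 -0.20970653  0.06880063]
```

```bash
cat >> h.py <<'E'
O=np.array([.5303,-.0547]);A=np.radians(2.02);EY=np.array([-np.sin(A),np.cos(A)]);EX=np.array([EY[1],-EY[0]])
def g2w(x,y,z): return np.r_[O+x*EX+y*EY,z]
def state():
    o=ctrl.get_obs(); p=np.array(o['eef_pos']);r=R.from_quat(np.roll(o['eef_rot'],-1));d=p[:2]-O
    print('t',o['time_s'],'gauge',np.round([d@EX*1e3,d@EY*1e3,p[2]*1e3],1),'F',np.round(np.array(o['wrist_force'])@np.array([[EX[0],EY[0],0],[EX[1],EY[1],0],[0,0,1]]),1)); return o,p,r
def to(x,y,z,tyaw=None):
    o,p,r=state(); print('tool axes\n',r.as_matrix().round(3)); print('shift',(r.inv().apply(g2w(x,y,z)-p)*1e3).round(1))
E
python3 - <<'E'
from h import *
to(0,-.21,.16); 
o,p,r=state()
# tool y along +-gauge y or gauge x
for tz in (np.r_[EX,0],np.r_[EY,0],-np.r_[EX,0],-np.r_[EY,0]):
    tx=np.array([0,0,-1.]);M=R.from_matrix(np.c_[tx,np.cross(tz,tx),tz]);print('turn',np.degrees((r.inv()*M).as_rotvec()).round(1))
E
```

```text
t 0.1 gauge [-418.  -490.5  230.5] F [ 0.3 -0.7 -0.1]
tool axes
 [[-0.     0.226 -0.974]
 [ 0.002 -0.974 -0.226]
 [-1.    -0.002 -0.   ]]
shift [  70.9 -195.2 -463.9]
t 0.1 gauge [-418.  -490.5  230.5] F [ 0.3 -0.7 -0.1]
turn [-1.69e+02 -1.00e-01 -0.00e+00]
turn [1.01e+02 1.00e-01 1.00e-01]
turn [11.  -0.   0.1]
turn [-79.   -0.1   0.1]
```

Request:
step_arm --pt "0 -20 -47 1.1 0 0 255" --pt "10 -40 -94 2.2 0 0 255" --pt "20 -60 -141 3.3 0 0 255" --pt "30 -80 -188 4.4 0 0 255" --pt "40 -100 -235 5.5 0 0 255" --pt "50 -120 -282 6.6 0 0 255" --pt "60 -140 -329 7.7 0 0 255" --pt "70 -160 -376 8.8 0 0 255" --pt "70 -180 -423 9.9 0 0 255" --pt "70 -195 -464 11 0 0 255"

```text
time_s: 1.35
eef_pos: [0.5389, -0.2637, 0.1606]
eef_rot: [-0.012, -0.707, -0.013, 0.707]
wrist_force: [0.8, -0.7, -0.2]
opening: -0.002
```

```bash
python3 - <<'E'
from h import *
to(0,-.21,.045)
E
```

```text
t 1.35 gauge [   1.2 -209.2  160.6] F [ 0.8 -0.7 -0.2]
tool axes
 [[-0.001  0.036 -0.999]
 [ 0.001 -0.999 -0.036]
 [-1.    -0.001  0.001]]
shift [115.6   0.9   1.1]
```

Request:
step_arm --pt "40 0 0 0 0 0 255" --pt "80 0 0 0 0 0 255" --pt "105 0 0 0 0 0 255" --pt "115 0 0 0 0 0 255" --pt "115 0 0 0 0 0 255"

```text
time_s: 1.98
eef_pos: [0.5375, -0.2652, 0.0459]
eef_rot: [-0.012, -0.707, -0.013, 0.707]
wrist_force: [0.4, -0.3, 0.8]
opening: 0.003
```

```bash
python3 - <<'E'
from h import *
state();p,d=snap('scene','s1'); cv2.imwrite('pics/s1c.png',cv2.resize(cv2.imread('pics/s1.png')[150:350,100:440],(800,470),interpolation=cv2.INTER_CUBIC))
E
```

```text
t 1.975 gauge [-2.000e-01 -2.107e+02  4.590e+01] F [ 0.4 -0.3  0.8]
```

View pics/s1c.png

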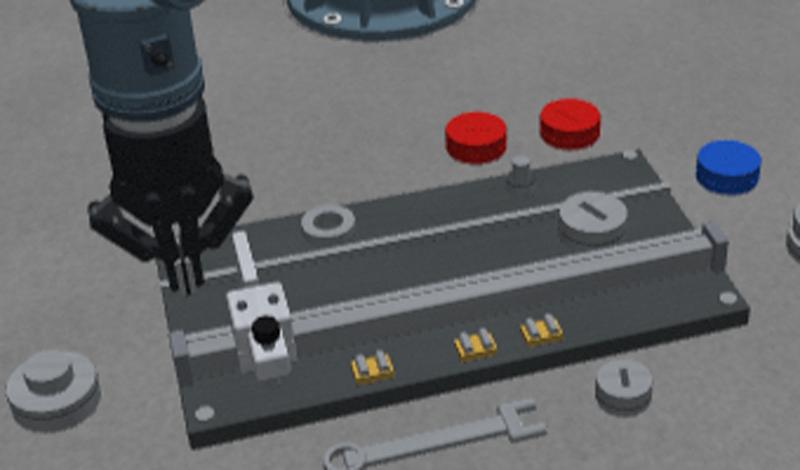

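Request:
step_arm --pt "0 -10 0 0 0 0 255" --pt "0 -18 0 0 0 0 255" --pt "0 -22 0 0 0 0 255" --pt "0 -26 0 0 0 0 255" --pt "0 -30 0 0 0 0 255" --pt "0 -34 0 0 0 0 255" --pt "0 -38 0 0 0 0 255" --pt "0 -42 0 0 0 0 255" --pt "0 -46 0 0 0 0 255" --pt "0 -50 0 0 0 0 255"

```text
time_s: 3.28
eef_pos: [0.5361, -0.2153, 0.0464]
eef_rot: [0.013, 0.707, 0.013, -0.707]
wrist_force: [-0.3, -2.0, 0.7]
opening: 0.001
```

```bash
cat >> h.py <<'E'
def plate():
    p,d=snap('top','t');P=cloud('top',d);G=(P[...,:2]-O)@np.c_[EX,EY];z=P[...,2]
    # knob: dark, z ~ .093 at gauge x=115 ; carriage top z=.076, x 48..94
    m=(abs(z-.0755)<.004)&(G[...,0]>.05)&(G[...,0]<.092)&(abs(G[...,1])<.25); y=G[m][:,1]
    k=(abs(z-.093)<.004)&(abs(G[...,0]-.115)<.012)&(abs(G[...,1])<.25); yk=G[k][:,1]
    print('carriage y',np.percentile(y,[2,50,98]).round(4) if len(y) else None,len(y),'knob',np.mean(yk).round(4) if len(yk) else None, np.median(z[k]) if len(yk) else None)
    cv2.imwrite('pics/tc.png',cv2.resize(p[185:305,245:445,::-1],(800,480),interpolation=cv2.INTER_CUBIC))
E
python3 - <<'E'
from h import *
state();plate()
E
```

```text
t 3.275 gauge [   0.2 -160.7   46.4] F [-0.4 -2.   0.7]
carriage y [-0.1578 -0.1348 -0.1182] 220 knob -0.1401 0.09277032532472884
```

Request:
step_arm --pt "0 -5 0 0 0 0 255" --pt "0 -10 0 0 0 0 255" --pt "0 -15 0 0 0 0 255" --pt "0 -20 0 0 0 0 255" --pt "0 -25 0 0 0 0 255" --pt "0 -30 0 0 0 0 255" --pt "0 -33 0 0 0 0 255" --pt "0 -36 0 0 0 0 255" --pt "0 -39 0 0 0 0 255" --pt "0 -42 0 0 0 0 255"

```text
time_s: 4.58
eef_pos: [0.5347, -0.175, 0.0464]
eef_rot: [0.014, 0.707, 0.012, -0.707]
wrist_force: [0.3, -11.9, -3.8]
opening: -0.002
```

Request:
step_arm --pt "0 -2 0 0 0 0 255" --pt "0 -4 0 0 0 0 255"

```text
time_s: 4.82
eef_pos: [0.5345, -0.1704, 0.0463]
eef_rot: [0.013, 0.707, 0.012, -0.707]
wrist_force: [0.7, -3.5, -0.8]
opening: -0.004
```

Request:
step_arm --pt "0 -2 0 0 0 0 255" --pt "0 -4 0 0 0 0 255"

```text
time_s: 5.08
eef_pos: [0.5339, -0.1647, 0.0461]
eef_rot: [-0.012, -0.707, -0.013, 0.707]
wrist_force: [-0.1, 0.5, 0.3]
opening: 0.002
```

Request:
step_arm --pt "0 -2 0 0 0 0 255" --pt "0 -4 0 0 0 0 255"

```text
time_s: 5.32
eef_pos: [0.5339, -0.1609, 0.0461]
eef_rot: [-0.013, -0.707, -0.013, 0.707]
wrist_force: [0.4, -0.5, 0.5]
opening: 0.001
```

```bash
python3 - <<'E'
from h import *
state();plate()
E
```

```text
t 5.325 gauge [  -0.2 -106.3   46.1] F [ 0.4 -0.5  0.5]
carriage y [-0.0883 -0.073  -0.0631] 133 knob -0.0847 0.09323854256731412
```

Seated in notch a (knob at y −84.7, a at −84.1). Next it goes on to b, about 83 mm further.

Request:
step_arm --pt "0 -3 0 0 0 0 255" --pt "0 -6 0 0 0 0 255" --pt "0 -9 0 0 0 0 255" --pt "0 -12 0 0 0 0 255" --pt "0 -15 0 0 0 0 255" --pt "0 -18 0 0 0 0 255" --pt "0 -22 0 0 0 0 255" --pt "0 -26 0 0 0 0 255" --pt "0 -30 0 0 0 0 255" --pt "0 -34 0 0 0 0 255"

```text
time_s: 6.62
eef_pos: [0.533, -0.1273, 0.0464]
eef_rot: [0.013, 0.707, 0.013, -0.707]
wrist_force: [0.5, -1.4, -0.7]
opening: 0.001
```

Request:
step_arm --pt "0 -4 0 0 0 0 255" --pt "0 -8 0 0 0 0 255" --pt "0 -12 0 0 0 0 255" --pt "0 -16 0 0 0 0 255" --pt "0 -20 0 0 0 0 255" --pt "0 -23 0 0 0 0 255" --pt "0 -26 0 0 0 0 255"

```text
time_s: 7.5
eef_pos: [0.532, -0.1013, 0.0463]
eef_rot: [0.013, 0.707, 0.013, -0.707]
wrist_force: [0.2, -1.9, 0.0]
opening: -0.003
```

```bash
python3 - <<'E'
from h import *
state();plate()
E
```

```text
t 7.5 gauge [  0.1 -46.6  46.3] F [ 0.1 -1.9  0. ]
carriage y [-0.0126 -0.0074 -0.0046] 20 knob -0.0213 0.09266549515632816
```

Request:
step_arm --pt "0 -2 0 0 0 0 255" --pt "0 -4 0 0 0 0 255" --pt "0 -6 0 0 0 0 255" --pt "0 -8 0 0 0 0 255"

```text
time_s: 8.05
eef_pos: [0.5317, -0.0934, 0.0463]
eef_rot: [0.013, 0.707, 0.013, -0.707]
wrist_force: [0.7, -1.8, -0.3]
opening: 0.001
```

Request:
step_arm --pt "0 -1.5 0 0 0 0 255" --pt "0 -3 0 0 0 0 255"

```text
time_s: 8.3
eef_pos: [0.5316, -0.0915, 0.0463]
eef_rot: [0.014, 0.707, 0.012, -0.707]
wrist_force: [0.3, -9.0, -1.1]
opening: 0.003
```

Request:
step_arm --pt "0 -1.5 0 0 0 0 255" --pt "0 -1.5 0 0 0 0 255"

```text
time_s: 8.55
eef_pos: [0.5316, -0.0905, 0.0464]
eef_rot: [0.014, 0.707, 0.012, -0.707]
wrist_force: [-0.4, -8.4, -1.7]
opening: -0.008
```

```bash
python3 - <<'E'
from h import *
state();plate()
E
```

```text
t 8.55 gauge [  0.1 -35.8  46.4] F [-0.7 -8.4 -1.7]
carriage y [-0.0311  0.002   0.0067] 13 knob -0.0089 0.09448834159306019
```

Riding up the first pin of b (8 to 9 N). I'll go on in small steps.

Request:
step_arm --pt "0 -1 0 0 0 0 255" --pt "0 -2 0 0 0 0 255"

```text
time_s: 8.85
eef_pos: [0.5315, -0.0881, 0.0463]
eef_rot: [0.013, 0.707, 0.012, -0.707]
wrist_force: [-0.6, -5.0, -0.1]
opening: 0.001
```

Request:
step_arm --pt "0 -1 0 0 0 0 255" --pt "0 -2 0 0 0 0 255"

```text
time_s: 9.1
eef_pos: [0.5314, -0.0851, 0.0463]
eef_rot: [0.013, 0.707, 0.013, -0.707]
wrist_force: [0.2, -2.3, -0.1]
opening: 0.001
```

```bash
python3 - <<'E'
from h import *
state();plate()
E
```

```text
t 9.1 gauge [  0.  -30.4  46.3] F [ 0.1 -2.3 -0.1]
carriage y [-0.0244 -0.001   0.0117] 12 knob -0.0047 0.09483028124309745
```

Request:
step_arm --pt "0 -1 0 0 0 0 255" --pt "0 -2 0 0 0 0 255" --pt "0 -2 0 0 0 0 255"

```text
time_s: 9.52
eef_pos: [0.531, -0.0825, 0.0461]
eef_rot: [-0.013, -0.707, -0.013, 0.707]
wrist_force: [0.1, 0.1, 0.4]
opening: 0.001
```

```bash
python3 - <<'E'
from h import *
state();plate()
E
```

```text
t 9.525 gauge [ -0.2 -27.8  46.1] F [0.1 0.1 0.4]
carriage y [-0.0209  0.0165  0.0196] 28 knob 0.0032 0.0927474081612667
```

Clicked: force is about 0 and the knob is down. I'll retreat, rise and cross over to the die's far side.

Request:
step_arm --pt "0 5 0 0 0 0 255" --pt "0 20 0 0 0 0 255" --pt "-40 22 0 0 0 0 255" --pt "-85 22 0 0 0 0 255" --pt "-90 -20 0 0 0 0 255" --pt "-90 -75 0 0 0 0 255" --pt "-90 -130 0 0 0 0 255" --pt "-90 -185 0 0 0 0 255" --pt "-90 -234 0 0 0 0 255" --pt "-90 -238 0 0 0 0 255"

```text
time_s: 10.82
eef_pos: [0.5227, 0.1569, 0.1364]
eef_rot: [0.014, 0.707, 0.014, -0.707]
wrist_force: [-0.1, -1.0, 0.5]
opening: -0.001
```

```bash
python3 - <<'E'
from h import *
state();plate();to(0,.212,.030)
p,d=snap('scene','s2'); cv2.imwrite('pics/s2c.png',cv2.resize(p[150:350,100:440,::-1],(800,470),interpolation=cv2.INTER_CUBIC))
E
```

```text
t 10.825 gauge [-1.000e-01  2.117e+02  1.364e+02] F [-0.2 -1.   0.5]
carriage y [-0.0218 -0.0015  0.0198] 280 knob -0.0012 0.09411404392778322
t 10.875 gauge [ -0.  210.6 136.3] F [-0.4 -0.4 -0.2]
tool axes
 [[ 0.     0.038 -0.999]
 [-0.    -0.999 -0.038]
 [-1.     0.    -0.   ]]
shift [106.3  -1.4  -0. ]
```

View pics/tc.png

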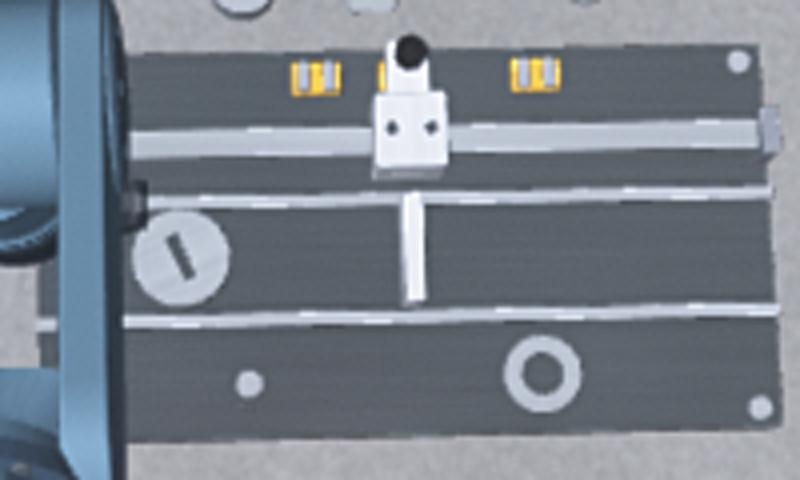

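View pics/s2c.png

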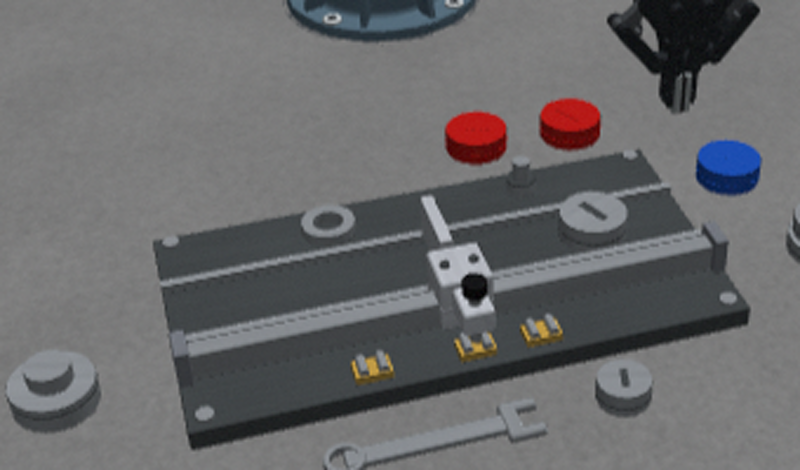

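The top crop shows the stop at (411,247) and the knob at (411,52), over block b; the block is centred at about y −1 and the stop at −1. It is seated. The die (181,257) has not moved. Now I'll lower beyond the die.

Request:
step_arm --pt "45 -1 0 0 0 0 255" --pt "90 -1 0 0 0 0 255" --pt "103 -1 0 0 0 0 255" --pt "106 -1 0 0 0 0 255" --pt "106 -1 0 0 0 0 255"

```text
time_s: 11.55
eef_pos: [0.5242, 0.1554, 0.0318]
eef_rot: [0.012, 0.708, 0.012, -0.706]
wrist_force: [-0.6, 0.1, -0.6]
opening: 0.001
```

Request:
step_arm --pt "0 5 0 0 0 0 255" --pt "0 10 0 0 0 0 255" --pt "0 15 0 0 0 0 255" --pt "0 20 0 0 0 0 255" --pt "0 24 0 0 0 0 255" --pt "0 28 0 0 0 0 255" --pt "0 32 0 0 0 0 255" --pt "0 36 0 0 0 0 255" --pt "0 40 0 0 0 0 255"

```text
time_s: 12.68
eef_pos: [0.5241, 0.1159, 0.0303]
eef_rot: [-0.013, -0.707, -0.013, 0.707]
wrist_force: [-1.5, 3.3, -0.1]
opening: 0.0
```

```bash
python3 - <<'E'
from h import *
state()
E
```

```text
t 12.675 gauge [ -0.2 170.7  30.3] F [-1.4  3.4 -0.1]
```

Request:
step_arm --pt "0 5 0 0 0 0 255" --pt "0 10 0 0 0 0 255" --pt "0 15 0 0 0 0 255" --pt "0 20 0 0 0 0 255" --pt "0 25 0 0 0 0 255" --pt "0 30 0 0 0 0 255" --pt "0 35 0 0 0 0 255" --pt "0 40 0 0 0 0 255" --pt "0 45 0 0 0 0 255" --pt "0 50 0 0 0 0 255"

```text
time_s: 13.92
eef_pos: [0.5259, 0.0656, 0.0303]
eef_rot: [-0.013, -0.707, -0.013, 0.707]
wrist_force: [-1.5, 3.0, 0.1]
opening: -0.001
```

Request:
step_arm --pt "0 5 0 0 0 0 255" --pt "0 10 0 0 0 0 255" --pt "0 14 0 0 0 0 255" --pt "0 17 0 0 0 0 255" --pt "0 20 0 0 0 0 255" --pt "0 22 0 0 0 0 255"

```text
time_s: 14.68
eef_pos: [0.5268, 0.0437, 0.0303]
eef_rot: [-0.013, -0.707, -0.013, 0.707]
wrist_force: [-0.1, 4.0, -0.1]
opening: 0.001
```

```bash
python3 - <<'E'
from h import *
state();plate()
p,d=snap('scene','s3'); cv2.imwrite('pics/s3c.png',cv2.resize(p[210:310,220:390,::-1],(800,470),interpolation=cv2.INTER_CUBIC))
E
```

```text
t 14.675 gauge [-0.1 98.5 30.3] F [ 0.   4.  -0.1]
carriage y [-0.0218 -0.0069  0.0077] 193 knob -0.001 0.09309347578863392
```

View pics/s3c.png

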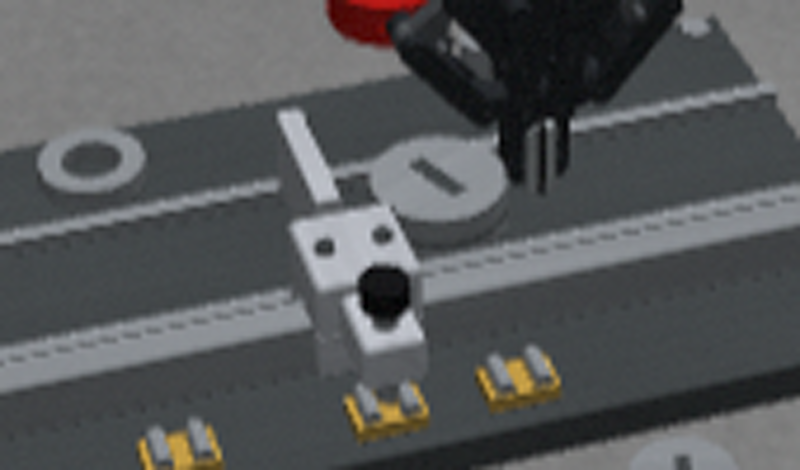

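The crop shows the die (438,180) a short way from the plate (310,155), and the plunger down between b's pins at (388,385). I'll move on gently.

Request:
step_arm --pt "0 2 0 0 0 0 255" --pt "0 4 0 0 0 0 255" --pt "0 6 0 0 0 0 255" --pt "0 8 0 0 0 0 255" --pt "0 10 0 0 0 0 255"

```text
time_s: 15.4
eef_pos: [0.5271, 0.0338, 0.0303]
eef_rot: [-0.013, -0.707, -0.013, 0.707]
wrist_force: [-0.4, 3.1, 0.3]
opening: 0.002
```

```bash
cat >> h.py <<'E'
def die():
    d=snap('scene','s')[1];P=cloud('scene',d);G=(P[...,:2]-O)@np.c_[EX,EY];z=P[...,2]
    m=(abs(z-.044)<.004)&(abs(G[...,0])<.034)&(G[...,1]>.0)&(G[...,1]<.15);q=G[m];print('die n',len(q),'y',np.percentile(q[:,1],[1,50,99]).round(4),'x',np.percentile(q[:,0],[1,99]).round(4))
    m=(abs(z-.07)<.004)&(abs(G[...,0])<.03)&(abs(G[...,1])<.06);q=G[m];print('plate top y',np.percentile(q[:,1],[2,50,98]).round(4))
E
python3 - <<'E'
from h import *
state();die()
E
```

```text
t 15.4 gauge [-0.1 88.5 30.3] F [-0.3  3.1  0.3]
die n 471 y [0.0166 0.0482 0.0982] x [-0.0262  0.0305]
plate top y [-0.0084 -0.003   0.0029]
```

Request:
step_arm --pt "0 1.5 0 0 0 0 255" --pt "0 3 0 0 0 0 255" --pt "0 4.5 0 0 0 0 255" --pt "0 6 0 0 0 0 255"

```text
time_s: 15.95
eef_pos: [0.5273, 0.0278, 0.0303]
eef_rot: [-0.013, -0.707, -0.013, 0.707]
wrist_force: [-0.6, 3.6, -0.6]
opening: 0.001
```

Request:
step_arm --pt "0 0.5 0 0 0 0 255" --pt "0 1 0 0 0 0 255"

```text
time_s: 16.2
eef_pos: [0.5274, 0.0269, 0.0303]
eef_rot: [-0.013, -0.707, -0.013, 0.707]
wrist_force: [-0.1, 3.1, -0.5]
opening: 0.002
```

Request:
step_arm --pt "0 0.5 0 0 0 0 255" --pt "0 1 0 0 0 0 255"

```text
time_s: 16.45
eef_pos: [0.5274, 0.0259, 0.0303]
eef_rot: [-0.013, -0.707, -0.013, 0.707]
wrist_force: [-0.5, 3.7, -1.4]
opening: -0.001
```

```bash
python3 - <<'E'
from h import *
state();die()
p=cv2.imread('pics/s.png'); cv2.imwrite('pics/s4c.png',cv2.resize(p[210:310,220:390],(800,470),interpolation=cv2.INTER_CUBIC))
E
```

```text
t 16.45 gauge [-0.  80.6 30.3] F [-0.3  3.8 -1.4]
die n 436 y [0.0132 0.0429 0.0914] x [-0.0269  0.0306]
plate top y [-0.0085 -0.0032  0.0032]
```

View pics/s4c.png

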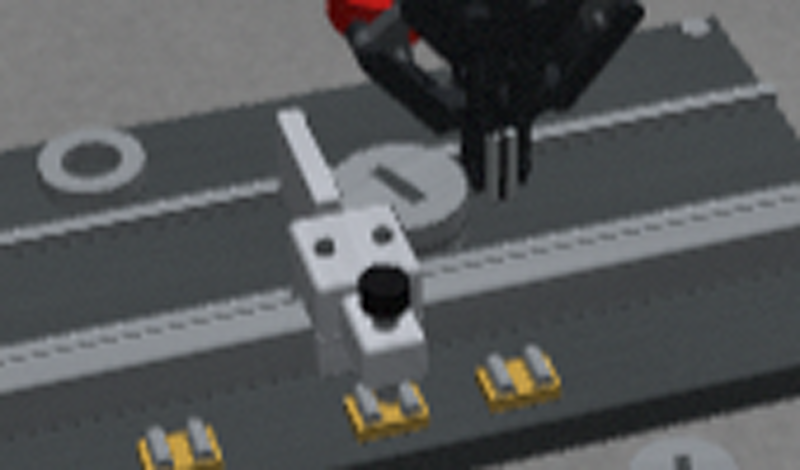

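The die (400,187) is almost at the plate. Force is still sliding friction only, so I'll take 0.5 mm steps until it rises.

Request:
step_arm --pt "0 0.5 0 0 0 0 255" --pt "0 1 0 0 0 0 255"

```text
time_s: 16.75
eef_pos: [0.5274, 0.0249, 0.0303]
eef_rot: [-0.013, -0.707, -0.013, 0.707]
wrist_force: [-0.5, 3.8, -0.6]
opening: 0.003
```

Request:
step_arm --pt "0 0.5 0 0 0 0 255" --pt "0 0.5 0 0 0 0 255"

```text
time_s: 17.0
eef_pos: [0.5274, 0.0243, 0.0303]
eef_rot: [-0.013, -0.707, -0.013, 0.707]
wrist_force: [-0.1, 3.3, -1.3]
opening: 0.0
```

Request:
step_arm --pt "0 0.5 0 0 0 0 255" --pt "0 0.5 0 0 0 0 255"

```text
time_s: 17.25
eef_pos: [0.5275, 0.0239, 0.0303]
eef_rot: [0.013, 0.707, 0.013, -0.707]
wrist_force: [-1.1, 2.1, 0.4]
opening: -0.0
```

Request:
step_arm --pt "0 0.5 0 0 0 0 255" --pt "0 0.5 0 0 0 0 255"

```text
time_s: 17.5
eef_pos: [0.5275, 0.0234, 0.0303]
eef_rot: [-0.013, -0.707, -0.013, 0.707]
wrist_force: [-0.4, 3.3, -1.2]
opening: -0.001
```

Request:
step_arm --pt "0 0.5 0 0 0 0 255" --pt "0 0.5 0 0 0 0 255"

```text
time_s: 17.75
eef_pos: [0.5275, 0.0229, 0.0303]
eef_rot: [-0.013, -0.707, -0.013, 0.707]
wrist_force: [-0.3, 3.1, -0.4]
opening: 0.003
```

```bash
python3 - <<'E'
from h import *
state();die();plate()
p=cv2.imread('pics/t.png'); cv2.imwrite('pics/t5c.png',cv2.resize(p[190:275,300:420],(800,567),interpolation=cv2.INTER_CUBIC))
E
```

```text
t 17.75 gauge [-0.1 77.6 30.3] F [-0.2  3.1 -0.4]
die n 406 y [0.0124 0.0406 0.0877] x [-0.0276  0.0304]
plate top y [-0.0083 -0.0028  0.0032]
carriage y [-0.0221 -0.0211  0.0002] 14 knob -0.0013 0.0931109399617025
```

View pics/t5c.png

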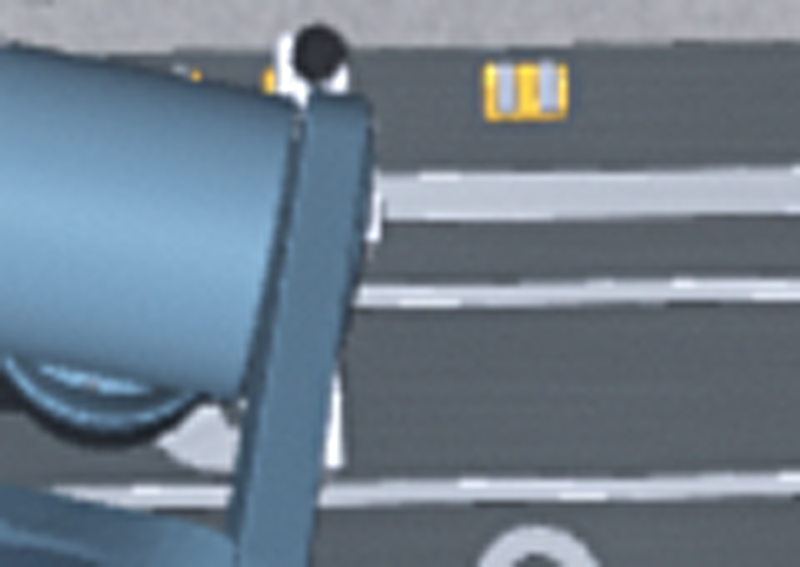

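The arm hides the die in this view; the knob (320,52) is unmoved. Continuing in small steps.

Request:
step_arm --pt "0 0.5 0 0 0 0 255" --pt "0 0.5 0 0 0 0 255"

```text
time_s: 18.1
eef_pos: [0.5275, 0.0225, 0.0303]
eef_rot: [-0.013, -0.707, -0.013, 0.707]
wrist_force: [-0.6, 3.8, -1.2]
opening: 0.001
```

Request:
step_arm --pt "0 0.5 0 0 0 0 255" --pt "0 0.5 0 0 0 0 255"

```text
time_s: 18.35
eef_pos: [0.5275, 0.0221, 0.0303]
eef_rot: [-0.013, -0.707, -0.013, 0.707]
wrist_force: [-0.3, 4.6, -1.6]
opening: -0.001
```

Request:
step_arm --pt "0 0.5 0 0 0 0 255" --pt "0 0.5 0 0 0 0 255"

```text
time_s: 18.6
eef_pos: [0.5275, 0.0218, 0.0303]
eef_rot: [-0.012, -0.707, -0.013, 0.707]
wrist_force: [-0.8, 5.1, -0.7]
opening: 0.0
```

Request:
step_arm --pt "0 0.5 0 0 0 0 255" --pt "0 0.5 0 0 0 0 255"

```text
time_s: 18.85
eef_pos: [0.5275, 0.0215, 0.0303]
eef_rot: [-0.012, -0.707, -0.013, 0.707]
wrist_force: [-0.5, 7.4, 0.3]
opening: 0.001
```

Request:
step_arm --pt "0 0.4 0 0 0 0 255" --pt "0 0.4 0 0 0 0 255"

```text
time_s: 19.1
eef_pos: [0.5274, 0.0214, 0.0303]
eef_rot: [-0.012, -0.707, -0.013, 0.707]
wrist_force: [-0.5, 8.0, -0.1]
opening: -0.002
```

Firm contact: 8 N in all, about 3 N of it die friction, so well under 9 N on the stop. Backing off.

Request:
step_arm --pt "0 -2 0 0 0 0 255" --pt "0 -8 0 0 0 0 255" --pt "0 -25 0 0 0 0 255" --pt "-30 -30 0 0 0 0 255" --pt "-80 -40 0 0 0 0 255" --pt "-120 -90 0 0 0 0 255" --pt "-130 -140 40 0 0 0 255" --pt "-130 -190 80 0 0 0 255" --pt "-130 -230 100 0 0 0 255" --pt "-130 -230 100 0 0 0 255"

```text
time_s: 20.35
eef_pos: [0.4171, 0.2497, 0.1605]
eef_rot: [0.014, 0.707, 0.015, -0.707]
wrist_force: [-0.1, -0.8, -0.1]
opening: -0.002
```

```bash
python3 - <<'E'
from h import *
state();die();plate()
d=np.load('pics/t.npy');P=cloud('top',d);G=(P[...,:2]-O)@np.c_[EX,EY];m=(abs(P[...,2]-.044)<.004)&(abs(G[...,0])<.034)&(G[...,1]>0)&(G[...,1]<.15);print(np.percentile(G[m][:,1],[1,50,99]))
a=cv2.resize(cv2.imread('pics/t.png')[185:305,245:445],(800,480),interpolation=cv2.INTER_CUBIC);cv2.imwrite('pics/f1.png',a)
cv2.imwrite('pics/f2.png',cv2.resize(cv2.imread('pics/s.png')[150:350,100:440],(800,470),interpolation=cv2.INTER_CUBIC))
E
```

```text
t 20.35 gauge [-102.4  308.2  160.5] F [-0.1 -0.8 -0.1]
die n 358 y [0.0114 0.0369 0.06  ] x [-0.0267  0.0308]
plate top y [-0.0094 -0.0041  0.0026]
carriage y [-0.0232 -0.0017  0.0194] 276 knob -0.0019 0.09332292222404559
[0.00383147 0.03322722 0.06131588]
```

View pics/f1.png

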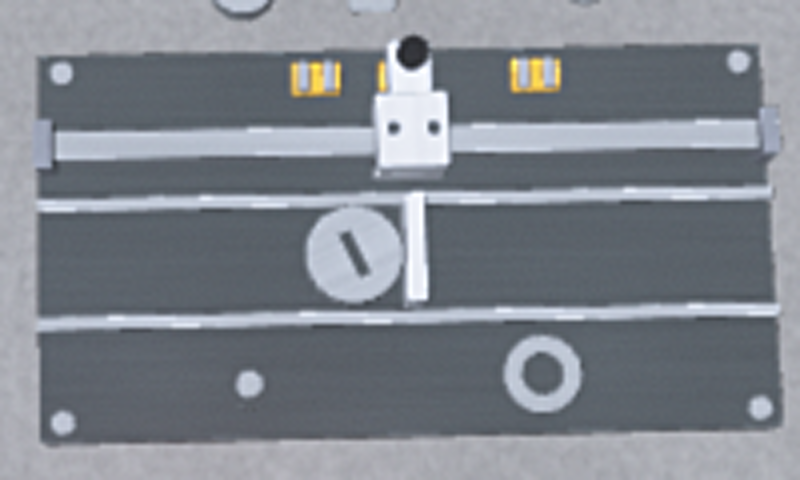

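View pics/f2.png

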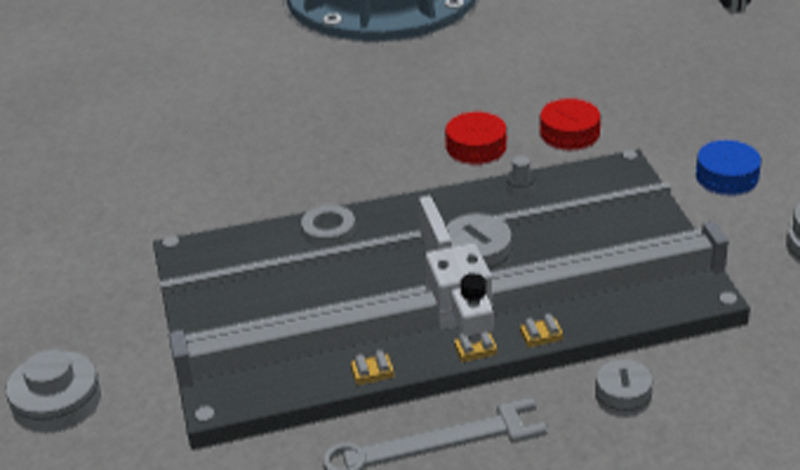

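The die (354,254) lies against the plate (416,247). The stop is at −1.5 to −2 mm with the plunger down in b, and the bystanders have not moved. Handing in.

```bash
python3 -c "
from bench import ctrl
print(ctrl.hand_in())"
```

```text
the job is handed in; nothing more can be done
None
```

The stop is seated in the middle notch, the die is pushed up against it, and I handed the job in at about 20 s. The hand-in gives no verdict.

- **Stop:** I pushed it with the shut fingertips through notch a (peak reading about 12 N). It then clicked into notch b: the push fell to about 0 and the knob came down.
- **Die:** I pushed it along the channel at about 3.5 N until the force rose to 8 N on contact, then withdrew.

**Last checks:**
- **Stop position:** the knob and carriage measure gauge y ≈ −1.9 mm; block b is at about −0.9 mm. The stop moved back by somewhat under 1 mm when the die pressed on it, and it is still in the notch.
- **Plunger:** the knob top reads 93.3 mm, against 93 mm when down.
- **Die position:** the top camera puts its centre at y ≈ 33 mm, against an expected 34 mm. The scene camera's depth median gave about 37 mm, but the plate hides part of the die there. I took the rise in force on contact and the top view as the evidence of contact.
- **Other pieces:** the bystanders seen in the final crops have not moved. The stack was almost wholly outside those crops and was not checked again.

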